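# Shut and bolt the planer-knife box

## Robot

A 6-joint arm with a two-finger parallel gripper is mounted at the origin on a cart in front of the work surface, level with it; the furniture and walls round the work are solid. World frame = base frame: x ahead of the robot, y to its left, z up, the work surface at z = 0. Lengths are in mm, angles in degrees, forces in N, time in s.
With the tool pointing down it reaches from about 350 to 850 mm from the base axis. Payload 8.1 kg.
Tool frame: the origin (TCP) lies midway between the tips of the shut fingers; the grasp point (between the pads) lies 19 mm behind it (r.pinch_z is the distance from the TCP to the grasp point, in mm); z points along the fingers, y is the line along which they close (so a half turn about z gives the same grasp; the last joint's range is limited). The gripper opens to 85 mm and grips with 20 to 120 N. Pads are 22 mm wide; open, the fingers measure 114 mm over their backs; the gripper's body (76 mm by 85 mm) begins 54 mm behind the grasp point. The pads swing forward as they close: fully open they stand 13 mm farther back than shut.
Start: joints at [-4.893, 7.471, 85.268, -0, 87.261, -4.893], TCP at [600.004, 0.022, 210.492] pointing down, gripper open.
Joint ranges: [-169.43, 169.43], [-51.17, 129.36], [1.28, 143.12], [-76.62, 256.62], [0, 156.53], [-152.29, 152.29]. Speed limits (degrees/s): [136.94, 136.94, 159.86, 180, 180, 180].

## Interface

Orientations are given as [roll, pitch, yaw] about the fixed x, y, z axes, in that order (R = Rz(yaw) Ry(pitch) Rx(roll)).
In Python, from bench import sensors, optics, job, r gives the robot as it stands.
- The arm moves only by the tool play_rows, never from a script. Its argument "motion" is a list that holds one entry, the list of rows, each a list of 6 numbers: the shift along the tool's x, y, z in cm, then the turn, a rotation vector about the tool's x, y, z in degrees. In form: [[[x, y, z, ax, ay, az], ...]]. A call has 1 to 5 rows; each row is the pose to reach, as a shift and turn from the pose commanded when the call began, along the tool's axes at that moment; what a row does not reach only later rows make up. A row lasts 1/10 s, in which the tool goes at most 50 mm and 8.59 degrees, less where a joint would pass 70% of its speed; a pose out of reach is approached as far as the arm can. A call with a gripper value outside its range is refused whole. "jaw" is the opening, from 0 (shut) to 1 (fully open), set as the call begins (left out, the last holds). The fingers move at their own pace and stop on an object; "squeeze" is the grip in N (left out, the last holds). Time passes only in rows, so rows that repeat a pose let the fingers close. It gives the time, the measured TCP pose, the force, the opening and the grip force at its end, in the units of the state.
- sensors.sense(): the state, without advancing time (a new reading comes with each control period).
- optics.snapshot(name): name is "scene" or "side" or "wrist"; returns a dict with "pixels" (420x560x3 uint8, red, green, blue), "mtx" (3x3 intrinsics, pixels), "k1" (the pictures are not rectified: a ray, as slopes to the right and down, at radius r is drawn at 1 + k1 r^2 times it, then the intrinsics apply), "R" (3x3) and "t" (3): a world point X has camera coordinates R X + t; the wrist camera has in their place "T_tool_cam" (4x4, takes a point from camera to tool coordinates, whose origin is the TCP and whose axes are the flange's). Camera axes: x right, y down, z forward; pixel columns grow to the right and rows downward; lengths in mm; the calibration is good to about 2 mm. A picture is of the moment at which its call begins: read the wrist's pose just before it. There is no depth.
- job.hand_in(): hands the job in; it is judged then, once.
The state is a dict: "time": time; "joint_pos": joint angles; "qd": joint speeds; "joint_efforts": joint torques, N m; "tool_pos": TCP position; "tcp_rot": TCP orientation; "ft_force": force on the tool from outside, world axes, zero at the start; "wrist_torque": the same for the moment, N m; "finger_gap": finger opening in mm; "grip_force": force on a finger pad.
Only numpy, scipy, OpenCV 4.12 (cv2) and the standard library are available. Lean on these libraries where they do the work, as an engineer would, in place of code of your own. Each camera call takes 0.05 s, during which the arm holds its last target. There are 200 camera calls.

## Task

Shut the lid of the plywood knife box, then slide its spring-loaded bolt fully across into the keeper on the lid, feeling for the end of its travel, and turn the red handle all the way down into the notch so that the bolt stays shot when you let go. Be gentle: do not force the handle against the brass catch. Leave the wax tin, the sanding block and the dark offcut beside the box where they are.

Things in the scene. Friction and masses are not known exactly. Their poses are not given: they have to be found in the camera images.
- knife_box: Plywood box fixed to the table, 150 (x) x 250 (y) x 70 (z) mm, varying yaw; origin on its underside, midway in x, 135 mm from its -y end, z up. Its -y part (y -135 to -15 mm) is a closed deck, top at z = 70 mm, with a barrel bolt near the -x edge (the robot's side); the +y part (y -15 to 115) is covered by the hinged lid. 'Box' numbers below are in this frame.
- lid (a joint): Hinge of the wooden lid, along box x at y = 115, z = 70 mm: 0 = shut (top face at z = 70, level with the deck), grows as its free -y edge rises. Shut: below 0.03 rad. It stays where it is left; 2 to 4 N down near the free edge moves it. Panel 150 x 128 x 10 mm.
- lid_push (a point): Clear spot on the lid's top face, 85 mm from the hinge line, at box x = 20 mm: a good place to push the lid shut.
- keeper (a point): Middle of the steel staple on the lid's free edge that the bolt enters; with the lid shut at box (-55, -1, 90) mm. The staple is 14 mm long in y, 32 mm wide, its top 34 mm above the lid.
- bolt (a joint): Slide of the bolt along box +y: 0 = drawn back (rest), grows towards the lid. Round bar 14 mm thick, axis along box y at x = -55, z = 90 mm. A return spring pushes it back, about 2 N at 0, 5 N when shot. The way until the handle's stem meets the catch's stop plate differs each time and is not measured: 0.032 to 0.060 m, to be felt.
- handle (a joint): Turning of the handle about the bolt's axis: 0 = straight up, grows as it tips towards box -x, 1.57 = level, fully down in the notch. Starts near upright, stays where it is left (light friction), slides along with the bolt.
- handle_grip (a point): Point on the handle to pinch, 46 mm off the bolt's axis, in the red sleeve (12 mm diameter, 28 to 60 mm off the axis; below it a bare 10 mm stem). The handle can turn between finger pads that close along box y. When it is level this point is 26 mm outside the box's -x side, nothing beneath it.
- handle_axis (a point): Point on the bolt's axis at the foot of the handle, moves with the bolt; at bolt 0 it is at box (-55, -100, 90) mm.
- catch_base: Fixed foot of the brass catch; origin at box (-55, -54, 72) mm, level with the deck, below the bolt's axis. The catch plate on it is screwed down up to 14 mm either way along y, differently each time (not measured), and does not give in use. The handle may press it with at most 15 N; when turning, 4 N at the grip already gives that at the rail.
- catch_foot (a point): Same place as catch_base, for the catch plate's shape: a guide rail 10 to 16 mm to the -x side of the bolt's axis, top 8 mm above the axis, stops the handle turning past 0.5 rad on the way; then a notch 12.5 mm wide; then the stop plate across the path, up to 17 mm above the axis. Stem against stop plate: the notch is open below it.
- wax_tin: Round wax tin, 75 mm wide, 33 mm high, loose beside the box, not to be moved. Origin: centre of its underside.
- sanding_block: Brown sanding block, 51 x 78 x 30 mm, loose, not to be moved. Origin: centre of its underside.
- dark_offcut: Dark wood offcut, 42 x 62 x 25 mm, loose, not to be moved. Origin: centre of its underside.

How it is judged (in metres and radians):
On the way, in this order (a step that is already met when the one before it is completed fails the run):
1. the lid is shut (below 0.03 rad) (value of joint lid below 0.03 rad), for 0.2 s.
2. the bolt is slid across (more than 26 mm) (value of joint bolt above 0.026 m), for 0.2 s.
At the end, for the whole second after the job is handed in: The lid is shut (below 0.03 rad), the bolt is across by more than 26 mm and at rest, and the handle lies in the notch, turned down past 1.35 rad (level is 1.57) (value of joint lid below 0.03 rad and value of joint bolt above 0.026 m and value of joint handle above 1.35 rad and velocity of joint bolt between -0.005 and 0.005 m/s); the robot touches nothing.
It fails at once if the handle is forced against the brass catch (over 15 N) (contact force between handle and catch_base above 15 N).
It fails at once if the wax tin is moved more than 30 mm (distance of wax_tin from where it was at the start of the episode above 0.03 m).
It fails at once if the sanding block is moved more than 30 mm (distance of sanding_block from where it was at the start of the episode above 0.03 m).
It fails at once if the dark offcut is moved more than 30 mm (distance of dark_offcut from where it was at the start of the episode above 0.03 m).
It also fails if it takes over 51 s, if anything falls off the work surface, if the arm or the gripper's body presses on something with over 40 N, if the wrist force passes 120 N, or if a joint passes its speed limit or range.

## Working session

There is one attempt and no reset: what is moved stays moved. The work goes in short steps, Python scripts to look and compute and a tool call to move; the robot and the scene stay as the last step left them, time stands still between calls to the robot, and variables do not carry over. Pictures are saved under pics/ and viewed, at most 10 in all, crops included, and the job is handed in when it is done.

Besides the shell and the picture viewer there is one more tool, called after "Emit:" as name(argument=value, ...), one argument or row to a line, values as JSON. play_rows: Moves the arm, as the interface text tells. Its arguments: {"type":"object","properties":{"motion":{"type":"array","items":{"type":"array","items":{"type":"array","items":{"type":"number"}}}},"jaw":{"type":"number"},"squeeze":{"type":"number"}},"required":["motion"]}

```bash
mkdir -p pics; python3 - <<'E'
from bench import sensors, optics, job, r
import cv2,numpy as np
s=sensors.sense();print(s['time'],s['tool_pos'],s['tcp_rot'],s['finger_gap'])
for n in("scene","side"):
    d=optics.snapshot(n);cv2.imwrite(f"pics/{n}.png",d["pixels"][:,:,::-1]);print(d["mtx"].tolist(),d["k1"],np.round(d["R"],3).tolist(),d["t"])
    np.savez(n,**d)
E
```

```text
0.0 [5.99403436e+02 7.60337557e-02 2.09436278e+02] [-1.79894182e+02 -9.60641152e-03  8.99990612e+01] 85.30645887197906
[[506.4810576853291, 0.0, 278.4630494560764], [0.0, 506.4810576853291, 209.20287663900723], [0.0, 0.0, 1.0]] -0.10759467789094192 [[0.88, -0.474, -0.021], [-0.265, -0.453, -0.851], [0.394, 0.755, -0.525]] [-621.09431075  154.25339041 1092.68127354]
[[449.24885352378845, 0.0, 280.9477833626166], [0.0, 449.24885352378845, 203.41847869545379], [0.0, 0.0, 1.0]] -0.058965700422849675 [[0.953, -0.304, -0.021], [-0.13, -0.343, -0.93], [0.275, 0.889, -0.366]] [-633.58427423  112.38624094  942.19717877]
```

View pics/scene.png

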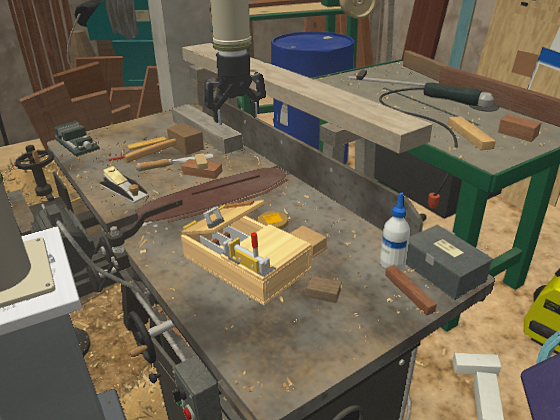

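View pics/side.png

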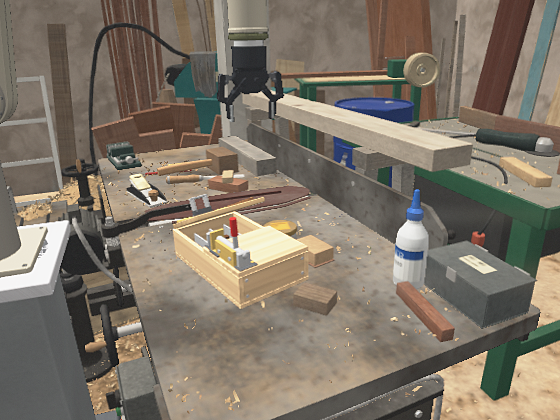

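```bash
python3 - <<'E'
import cv2,numpy as np
a=cv2.imread("pics/scene.png")[190:315,165:355];b=cv2.imread("pics/side.png")[180:320,160:350]
a=cv2.resize(a,(760,500),interpolation=cv2.INTER_CUBIC)
b=cv2.resize(b,(760,560),interpolation=cv2.INTER_CUBIC)
cv2.imwrite("pics/c1.png",a);cv2.imwrite("pics/c2.png",b)
E
```

```text
(no output)
```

View pics/c1.png

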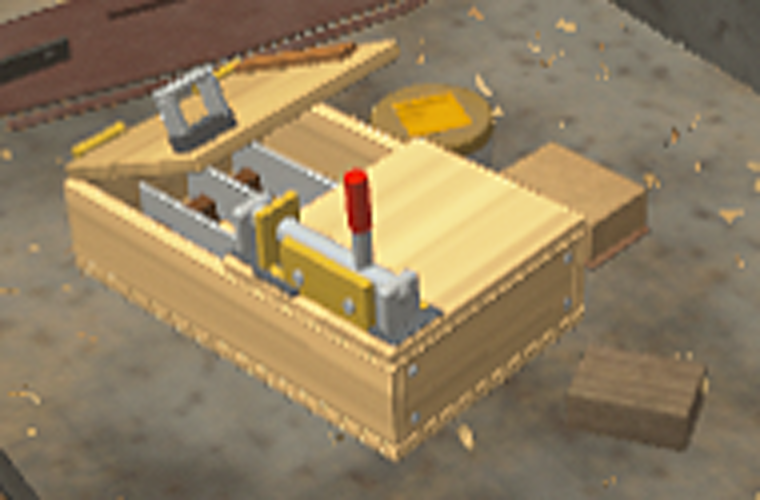

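View pics/c2.png

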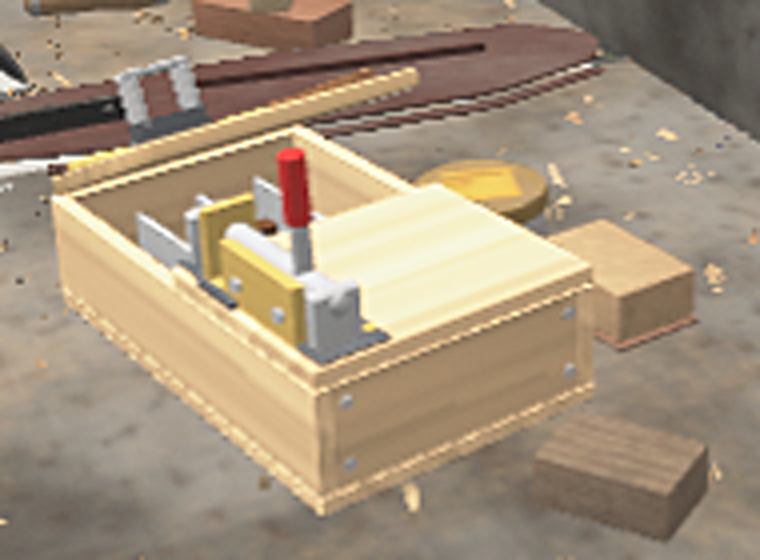

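```bash
cat > h.py <<'E'
import cv2,numpy as np
from scipy.optimize import least_squares
C={n:dict(np.load(n+".npz")) for n in("scene","side")}
def proj(c,X,R=None,t=None):
    R=c["R"] if R is None else R; t=c["t"] if t is None else t
    p=R@np.asarray(X,float)+t; u=p[:2]/p[2]; u=u*(1+c["k1"]*(u@u)); return c["mtx"][:2,:2]@u+c["mtx"][:2,2]
def tri(obs):
    return least_squares(lambda X:np.concatenate([proj(c,X)-o for c,o in obs]),[550,0,100])
def b2w(q,X):
    c,s=np.cos(q[2]),np.sin(q[2]); X=np.asarray(X,float); return np.array([q[0]+c*X[0]-s*X[1],q[1]+s*X[0]+c*X[1],X[2]])
E
cat > m.py <<'E'
from h import *
S=lambda x,y:np.array([165+x/4,190+y/4]); D=lambda x,y:np.array([160+x/4,180+y/4])
A=[(-75,-135,70),(75,-135,70),(-75,115,60),(-75,-135,0),(-75,115,0),(75,-135,0)]
O={"scene":[S(397,352),S(585,220),S(68,182),S(398,458),S(75,268),S(580,312)],"side":[D(318,385),D(593,270),D(55,198),D(320,512),D(68,305),D(592,390)]}
f=lambda q:np.concatenate([proj(C[n],b2w(q,a))-o for n in O for a,o in zip(A,O[n])])
s=least_squares(f,[600,-50,.3],x_scale=[100,100,1]);q=s.x;print(q,np.degrees(q[2]));print(np.round(s.fun.reshape(2,-1,2),1).tolist())
def w2b(X):
    d=np.array(X)-[q[0],q[1],0];c,t=np.cos(q[2]),np.sin(q[2]);return np.round([c*d[0]+t*d[1],-t*d[0]+c*d[1],d[2]],1)
for a,b in(((356,172),(290,150)),((358,230),(300,225)),((397,45),(418,72))):
    r=tri([(C["scene"],S(*a)),(C["side"],D(*b))]);print(r.x,w2b(r.x),np.round(r.fun,1))
np.save("q",q)
for th in np.arange(.4,2,.2):
    print(th,[((proj(C["scene"],b2w(q,(x,115-128*np.cos(th),70+128*np.sin(th))))-S(0,0))*4).round() for x in(-75,75)])
E
python3 m.py
```

```text
[ 5.02230395e+02 -2.13137413e+02  3.49824211e-01] 20.04345086919058
[[[-0.6, 1.2], [1.1, -0.8], [-0.6, 0.2], [0.4, 1.9], [0.9, 0.4], [1.9, 2.4]], [[-1.2, -4.3], [0.4, -2.7], [-1.5, -1.4], [0.8, 0.4], [-1.5, -2.0], [0.6, 1.1]]]
[ 483.75526712 -318.6934402   146.35753478] [-53.5 -92.8 146.4] [-0.3  0.4  0.3 -0.3]
[ 486.45041749 -312.68240795  108.44715729] [-48.9 -88.1 108.4] [-0.  0.  0. -0.]
[ 576.51752541 -178.1681335   117.56684217] [ 81.8   7.4 117.6] [-0.  0.  0. -0.]
0.4 [array([199., 171.]), array([402.,  53.])]
0.6000000000000001 [array([179., 125.]), array([384.,  10.])]
0.8000000000000002 [array([153.,  81.]), array([361., -30.])]
1.0000000000000002 [array([124.,  40.]), array([333., -67.])]
1.2000000000000002 [array([92.,  6.]), array([303., -98.])]
1.4000000000000004 [array([ 60., -21.]), array([ 271., -121.])]
1.6000000000000005 [array([ 29., -39.]), array([ 240., -137.])]
1.8000000000000003 [array([  0., -48.]), array([ 210., -144.])]
```

```bash
sed -i 's/D(318,385),D(593,270)/D(318,368),D(593,259)/; s/D(320,512)/D(320,514)/' m.py; python3 m.py | head -6; cat >> h.py <<'E'
def plan(q,P,yaw=-70,jump=None):
    "shift (cm, tool axes) from current pose to box point P"
    from bench import sensors
    from scipy.spatial.transform import Rotation as Ro
    s=sensors.sense(); Rt=Ro.from_euler("xyz",s["tcp_rot"],degrees=True).as_matrix()
    G=b2w(q,P); print("world",G.round(1),"shift cm",(Rt.T@(G-s["tool_pos"])/10).round(2),"t",s["time"],"F",s["ft_force"].round(2) if hasattr(s["ft_force"],"round") else s["ft_force"])
    Rg=np.array([[np.cos(q[2]),np.sin(q[2]),0],[np.sin(q[2]),-np.cos(q[2]),0],[0,0,-1]])
    print("rotvec",np.degrees(Ro.from_matrix(Rt.T@Rg).as_rotvec()).round(1))
E
python3 -c "
from h import *;q=np.load('q.npy');plan(q,(20,33,135))"
```

```text
[ 5.02587064e+02 -2.11393505e+02  3.52852446e-01] 20.21695594949304
[[[-0.6, 0.5], [0.9, -1.4], [-0.8, -0.1], [0.4, 1.2], [0.8, 0.0], [1.7, 1.7]], [[-0.9, -0.6], [0.4, -0.5], [-1.5, -1.6], [1.0, -0.7], [-1.5, -2.3], [0.5, 0.4]]]
[ 483.75526712 -318.6934402   146.35753478] [-54.8 -94.2 146.4] [-0.3  0.4  0.3 -0.3]
[ 486.45041749 -312.68240795  108.44715729] [-50.1 -89.5 108.4] [-0.  0.  0. -0.]
[ 576.51752541 -178.1681335   117.56684217] [ 80.9   5.6 117.6] [-0.  0.  0. -0.]
0.4 [array([199., 169.]), array([401.,  51.])]
world [ 510.  -173.5  135. ] shift cm [-17.36  -8.94   7.47] t 0.1 F [0.26 0.37 0.69]
rotvec [-0.1  0.1 69.8]
```

Emit:
play_rows(
  motion=[
    [[-3.5, -1.8, 0.5, 0, 0, 8], [-7, -3.6, 1, 0, 0, 16], [-10.5, -5.4, 1.5, 0, 0, 24], [-14, -7.2, 2, 0, 0, 32], [-17.4, -8.9, 2.5, 0, 0, 40]],
  ],
  jaw=0,
)

```text
time: 0.6
tool_pos: [509.8, -175.1, 184.8]
tcp_rot: [-180.0, 0.0, 49.7]
ft_force: [0.8, 0.6, -0.0]
finger_gap: 12.3
grip_force: 0.0
```

Emit:
play_rows(
  motion=[
    [[0, 0, 1, 0, 0, 8], [0, 0, 2, 0, 0, 16], [0, 0, 3, 0, 0, 24], [0, 0, 4, 0, 0, 30], [0, 0, 5, 0, 0, 30]],
  ],
)

```text
time: 1.1
tool_pos: [510.7, -173.9, 134.6]
tcp_rot: [-180.0, 0.0, 19.9]
ft_force: [0.3, 0.5, 0.1]
finger_gap: 0.1
grip_force: 0.0
```

```bash
python3 - <<'E'
from h import *
from bench import sensors,optics
q=np.load('q.npy');plan(q,(20,33,115))
s=sensors.sense();print(s['finger_gap'],s['tool_pos'],s['tcp_rot'])
d=optics.snapshot("wrist");np.savez("w1",pos=s['tool_pos'],rot=s['tcp_rot'],**d);cv2.imwrite("pics/w1.png",d["pixels"][:,:,::-1]);print(np.round(d["T_tool_cam"],2).tolist())
E
```

```text
world [ 510.  -173.5  115. ] shift cm [-0.05 -0.06  1.96] t 1.1 F [0.25 0.53 0.15]
rotvec [-0.   0.  -0.3]
0.1471005874090203 [ 510.67746156 -173.90137431  134.60075797] [-1.79969951e+02  3.04277640e-02  1.99003092e+01]
[[-0.0, -0.95, -0.32, 81.46], [1.0, 0.0, -0.0, -0.39], [0.0, -0.32, 0.95, -163.56], [0.0, 0.0, 0.0, 1.0]]
```

View pics/w1.png

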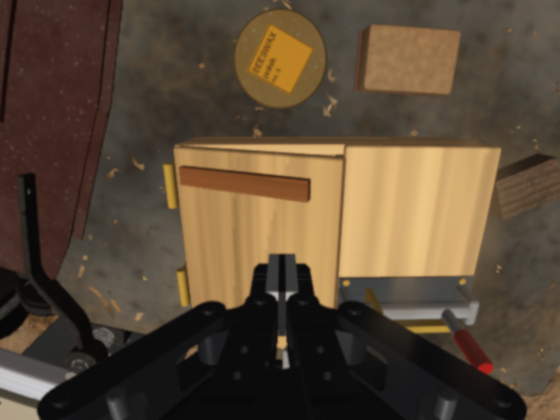

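```bash
cat >> h.py <<'E'
def wray(d,px,z,q):
    from scipy.spatial.transform import Rotation as Ro
    Rt=Ro.from_euler("xyz",d["rot"],degrees=True).as_matrix();T=d["T_tool_cam"]
    K=d["mtx"]; u=cv2.undistortPoints(np.array([[px]],float),K,np.array([d["k1"],0,0,0,0.]))[0,0]
    o=Rt@T[:3,3]+d["pos"]; v=Rt@T[:3,:3]@[u[0],u[1],1]
    X=o+v*(z-o[2])/v[2]; e=X-[q[0],q[1],0];c,t=np.cos(q[2]),np.sin(q[2]);return np.round([c*e[0]+t*e[1],-t*e[0]+c*e[1],z],1)
E
python3 - <<'E'
from h import *
d=dict(np.load("w1.npz"));q=np.load("q.npy")
for p,z in(((448,312),97),((486,366),150),((499,148),70),((344,146),70),((472,277),70)):print(p,wray(d,p,z,q))
E
```

```text
(448, 312) [-53.7 -99.4  97. ]
(486, 366) [-55.9 -98.6 150. ]
(499, 148) [  72.6 -131.6   70. ]
(344, 146) [ 73.4 -13.2  70. ]
(472, 277) [ -38.5 -132.    70. ]
```

Emit:
play_rows(
  motion=[
    [[0, 0, 0.8, 0, 0, 0], [0, 0, 1.6, 0, 0, 0], [0, 0, 2.4, 0, 0, 0], [0, 0, 3.2, 0, 0, 0], [0, 0, 4.0, 0, 0, 0]],
  ],
)

```text
time: 1.65
tool_pos: [511.0, -174.0, 94.8]
tcp_rot: [-180.0, -0.0, 20.0]
ft_force: [0.5, -0.7, 0.8]
finger_gap: 0.1
grip_force: 0.0
```

Emit:
play_rows(
  motion=[
    [[0, 0, 0.5, 0, 0, 0], [0, 0, 1.0, 0, 0, 0], [0, 0, 1.5, 0, 0, 0], [0, 0, 1.9, 0, 0, 0], [0, 0, 2.2, 0, 0, 0]],
  ],
)

```text
time: 2.15
tool_pos: [511.1, -174.1, 73.3]
tcp_rot: [180.0, -0.0, 20.0]
ft_force: [-0.8, -0.8, 2.5]
finger_gap: 0.6
grip_force: 1.0
```

Emit:
play_rows(
  motion=[
    [[0, 0, 0.1, 0, 0, 0], [0, 0, 0.2, 0, 0, 0], [0, 0, 0.3, 0, 0, 0], [0, 0, 0.35, 0, 0, 0]],
  ],
)

```text
time: 2.55
tool_pos: [511.1, -174.0, 70.1]
tcp_rot: [180.0, -0.0, 20.0]
ft_force: [-0.0, -0.9, 1.6]
finger_gap: -0.0
grip_force: 1.0
```

Emit:
play_rows(
  motion=[
    [[0, 0, 0.08, 0, 0, 0], [0, 0, 0.16, 0, 0, 0], [0, 0, 0.24, 0, 0, 0]],
  ],
)

```text
time: 2.85
tool_pos: [511.1, -174.0, 67.6]
tcp_rot: [180.0, -0.0, 20.0]
ft_force: [0.7, -0.2, 1.9]
finger_gap: -0.1
grip_force: 1.0
```

Emit:
play_rows(
  motion=[
    [[0, 0, 0.08, 0, 0, 0], [0, 0, 0.16, 0, 0, 0], [0, 0, 0.16, 0, 0, 0]],
  ],
)

```text
time: 3.15
tool_pos: [510.9, -173.9, 65.8]
tcp_rot: [-180.0, 0.0, 20.0]
ft_force: [0.4, -0.1, 0.9]
finger_gap: -0.1
grip_force: 0.6
```

```bash
python3 - <<'E'
from h import *
from bench import sensors,optics
q=np.load('q.npy')
s=sensors.sense();print(s['ft_force'],s['tool_pos'])
for n in("side","scene"):
  d=optics.snapshot(n);im=d["pixels"][:,:,::-1];cv2.imwrite("pics/%s2.png"%n,im)
a=cv2.imread("pics/scene2.png")[195:315,165:325];b=cv2.imread("pics/side2.png")[185:305,165:325]
cv2.imwrite("pics/c3.png",cv2.resize(np.hstack([a,b]),(800,300),interpolation=cv2.INTER_CUBIC))
E
```

```text
[ 0.36888988 -0.11712291  0.89330899] [ 510.94430189 -173.91844199   65.82714278]
```

View pics/c3.png

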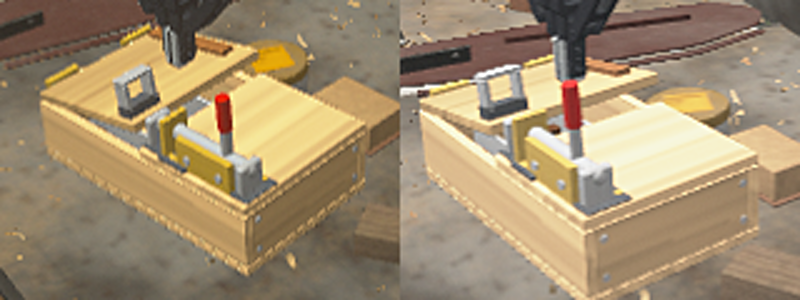

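```bash
python3 - <<'E'
from h import *
q=np.load('q.npy')
for n in C:
  print(n,[proj(C[n],(511,-174,z)).round(1) for z in(66,90)])
  for th in(0,.1,.2,.3):print(th,[proj(C[n],b2w(q,(x,115-128*np.cos(th),70+128*np.sin(th)))).round(1) for x in(-75,75)])
E
```

```text
scene [array([238., 228.]), array([237.3, 218.9])]
0 [array([220.2, 254.1]), array([269.3, 223.3])]
0.1 [array([219.5, 248.9]), array([268.9, 218.4])]
0.2 [array([218.3, 243.5]), array([268.1, 213.3])]
0.3 [array([216.7, 238. ]), array([266.8, 208. ])]
side [array([233.6, 225.3]), array([232.8, 214.4])]
0 [array([202.1, 245.2]), array([268.5, 223.3])]
0.1 [array([201.3, 238.8]), array([268.1, 217.4])]
0.2 [array([200.2, 232.1]), array([267.3, 211.2])]
0.3 [array([198.7, 225.3]), array([266.1, 205. ])]
```

Emit:
play_rows(
  motion=[
    [[0, 0, 0.2, 0, 0, 0], [0, 0, 0.4, 0, 0, 0], [0, 0, 0.6, 0, 0, 0]],
  ],
)

```text
time: 3.55
tool_pos: [511.1, -174.1, 59.9]
tcp_rot: [180.0, -0.0, 20.0]
ft_force: [0.5, -0.6, 1.8]
finger_gap: -0.2
grip_force: 1.0
```

Emit:
play_rows(
  motion=[
    [[0, 0, 0.2, 0, 0, 0], [0, 0, 0.4, 0, 0, 0], [0, 0, 0.6, 0, 0, 0]],
  ],
)

```text
time: 3.85
tool_pos: [511.0, -174.0, 53.8]
tcp_rot: [180.0, -0.0, 20.0]
ft_force: [0.4, -1.0, 1.9]
finger_gap: 0.4
grip_force: 1.0
```

```bash
python3 - <<'E'
from h import *
from bench import sensors,optics
for n in("side","scene"):
  d=optics.snapshot(n);im=d["pixels"][:,:,::-1];cv2.imwrite("pics/%s3.png"%n,im)
a=cv2.imread("pics/scene3.png")[195:285,175:275];b=cv2.imread("pics/side3.png")[185:275,175:275]
cv2.imwrite("pics/c4.png",cv2.resize(np.hstack([a,b]),(800,360),interpolation=cv2.INTER_CUBIC))
E
```

```text
(no output)
```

View pics/c4.png

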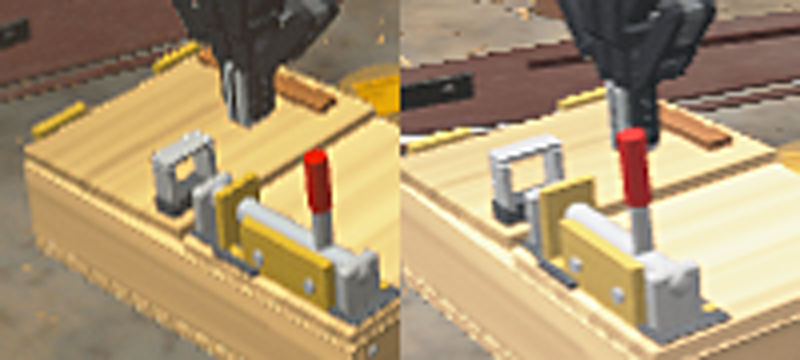

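```bash
python3 - <<'E'
from h import *
d=dict(np.load("w1.npz"));T=np.linalg.inv(d["T_tool_cam"])
for z in(0,-19,-40):
  print(z,proj(d,(0,0,z),T[:3,:3],T[:3,3]).round(1))
for n in C: print(n,[proj(C[n],(600,0,z)).round(1) for z in(210,223,242)])
from bench import sensors,r
s=sensors.sense();print(s['joint_pos'],s['tool_pos'],[a for a in dir(r) if a[0]!='_'],r.pinch_z)
E
python3 - <<'E'
import cv2,numpy as np
a=cv2.imread("pics/w1.png")[230:350,200:360];b=cv2.imread("pics/scene.png")[50:170,160:320]
cv2.imwrite("pics/c5.png",cv2.resize(np.hstack([a,b]),(800,300),interpolation=cv2.INTER_CUBIC))
E
```

```text
0 [282.6 250.9]
-19 [282.6 267. ]
-40 [282.7 289.4]
scene [array([238.1, 133.3]), array([237.8, 128.3]), array([237.3, 120.9])]
side [array([252. , 133.3]), array([251.7, 127.7]), array([251.4, 119.4])]
[-2.42421551e+01  5.88716942e+00  1.03994820e+02  8.70923475e-03
  7.01596848e+01  4.57551369e+01] [ 510.73112803 -173.77147764   53.52260005] ['PlanningError', 'pinch_z'] 18.700000000000003
```

View pics/c5.png

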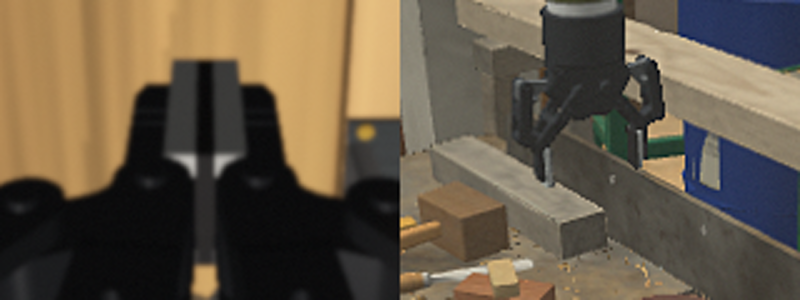

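Emit:
play_rows(
  motion=[
    [[0, 0, 0.1, 0, 0, 0], [0, 0, 0.2, 0, 0, 0], [0, 0, 0.3, 0, 0, 0], [0, 0, 0.3, 0, 0, 0]],
  ],
)

```text
time: 4.35
tool_pos: [510.8, -173.8, 50.7]
tcp_rot: [-180.0, 0.0, 20.0]
ft_force: [-0.8, 0.0, -1.3]
finger_gap: -0.3
grip_force: 0.1
```

Emit:
play_rows(
  motion=[
    [[0, 0, 0.1, 0, 0, 0], [0, 0, 0.2, 0, 0, 0], [0, 0, 0.3, 0, 0, 0]],
  ],
)

```text
time: 4.65
tool_pos: [511.0, -173.9, 49.0]
tcp_rot: [-180.0, 0.0, 20.0]
ft_force: [-9.2, 4.4, 18.7]
finger_gap: -0.3
grip_force: 9.4
```

Emit:
play_rows(
  motion=[
    [[0, 0, 0.1, 0, 0, 0], [0, 0, 0.2, 0, 0, 0], [0, 0, 0.3, 0, 0, 0]],
  ],
)

```text
time: 4.95
tool_pos: [511.2, -174.0, 48.6]
tcp_rot: [-180.0, 0.0, 20.0]
ft_force: [-20.1, 7.7, 42.1]
finger_gap: 0.3
grip_force: 21.0
```

Emit:
play_rows(
  motion=[
    [[0, 0, -2, 0, 0, 0], [0, 0, -5, 0, 0, 0], [0, 0, -8, 0, 0, 0], [0, 0, -10, 0, 0, 0], [0, 0, -11, 0, 0, 0]],
  ],
)

```text
time: 5.45
tool_pos: [512.2, -174.4, 157.3]
tcp_rot: [179.9, -0.1, 20.0]
ft_force: [0.9, -0.1, 0.5]
finger_gap: -0.0
grip_force: 0.0
```

Emit:
play_rows(
  motion=[
    [[-1.5, 2.6, 0, 0, 0, 0], [-3, 5.2, 0, 0, 0, 0], [-4.5, 7.8, 0, 0, 0, 0], [-6, 10.4, 0, 0, 0, 0], [-7.5, 13.2, 0, 0, 0, 0]],
  ],
  jaw=0.6,
)

```text
time: 5.95
tool_pos: [484.9, -324.3, 153.7]
tcp_rot: [-179.9, 0.0, 20.0]
ft_force: [0.0, -0.6, -0.3]
finger_gap: 51.2
grip_force: 0.0
```

```bash
python3 - <<'E'
from h import *
from bench import sensors,optics
q=np.load('q.npy');plan(q,(-55,-99,150))
s=sensors.sense();print(s['finger_gap'],s['tool_pos'],s['tcp_rot'])
d=optics.snapshot("wrist");np.savez("w2",pos=s['tool_pos'],rot=s['tcp_rot'],**d);w=d["pixels"][:,:,::-1]
b=optics.snapshot("side")["pixels"][:,:,::-1];a=optics.snapshot("scene")["pixels"][:,:,::-1]
f=lambda a,k:cv2.resize(a,None,fx=k,fy=k,interpolation=cv2.INTER_CUBIC)
top=np.hstack([f(a[150:290,180:320],2),f(b[150:290,180:320],2)])
cv2.imwrite("pics/c6.png",np.vstack([top,w[110:410]]))
E
```

```text
world [ 485.2 -323.3  150. ] shift cm [ 0.06 -0.08  0.37] t 5.95 F [ 0.01 -0.61 -0.34]
rotvec [-0.1  0.  -0.2]
51.21261640199097 [ 484.94921289 -324.29531799  153.73834338] [-1.79917967e+02  3.92218559e-02  2.00140830e+01]
```

View pics/c6.png

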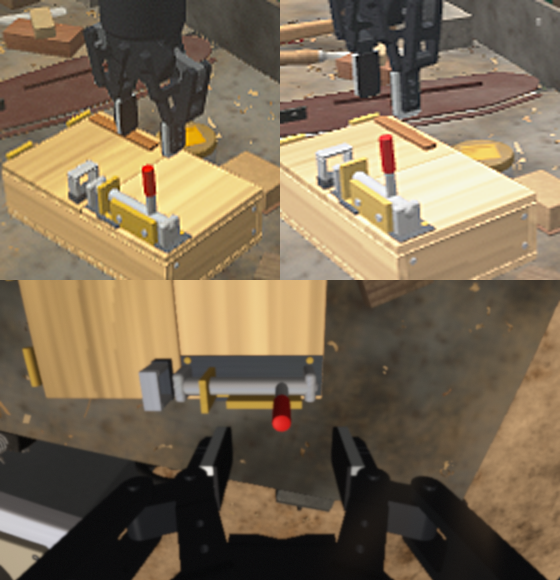

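```bash
python3 - <<'E'
from h import *
from scipy.spatial.transform import Rotation as Ro
q=np.load('q.npy');W=[dict(np.load(f"w{i}.npz")) for i in(1,2)]
ex=[]
for d in W:
    M=np.eye(4);M[:3,:3]=Ro.from_euler("xyz",d["rot"],degrees=True).as_matrix();M[:3,3]=d["pos"];E=np.linalg.inv(M@d["T_tool_cam"]);ex.append((E[:3,:3],E[:3,3]))
def w2b(X):
    e=X-[q[0],q[1],0];c,t=np.cos(q[2]),np.sin(q[2]);return np.round([c*e[0]+t*e[1],-t*e[0]+c*e[1],X[2]],1)
for n,p in dict(top=((486,366),(282,253)),foot=((448,312),(282,215)),s1=((460,283),(310,190)),s2=((346,283),(186,190))).items():
    r=least_squares(lambda X:np.concatenate([proj(W[i],X,*ex[i])-p[i] for i in(0,1)]),[485,-320,100]);print(n,r.x.round(1),w2b(r.x),r.fun.round(1))
for n in C:print(n,[proj(C[n],(484.9,-324.3,z)).round(1) for z in(154,174,190)])
E
```

```text
top [ 481.9 -325.5  148.2] [-58.9 -99.9 148.2] [-0.7  1.3  0.7 -1.2]
foot [ 486.6 -323.2   97. ] [-53.6 -99.4  97. ] [ 0.  -0.1 -0.   0. ]
s1 [ 505.2 -340.4   71.2] [ -42.1 -122.    71.2] [ 0.9 -1.4 -0.8  1.4]
s2 [ 472.6 -244.4   74.7] [-39.6 -20.6  74.7] [-0.  0.  0. -0.]
scene [array([255.3, 231.4]), array([254.8, 222.5]), array([254.5, 215.3])]
side [array([233.9, 214. ]), array([233.2, 202.6]), array([232.6, 193.3])]
```

Emit:
play_rows(
  motion=[
    [[-0.1, 0, 1, 0, 0, 0], [-0.1, 0, 2, 0, 0, 0], [-0.1, 0, 3, 0, 0, 0], [-0.1, 0, 4, 0, 0, 0]],
  ],
)

```text
time: 6.5
tool_pos: [484.6, -322.9, 113.5]
tcp_rot: [-179.9, 0.0, 20.1]
ft_force: [0.0, -0.2, -0.1]
finger_gap: 51.2
grip_force: 0.0
```

Emit:
play_rows(
  motion=[
    [[0, 0, 0.5, 0, 0, 0], [0, 0, 1, 0, 0, 0], [0, 0, 1.4, 0, 0, 0], [0, 0, 1.4, 0, 0, 0]],
  ],
)

```text
time: 6.9
tool_pos: [484.5, -323.9, 100.5]
tcp_rot: [-180.0, 0.0, 20.0]
ft_force: [-0.7, 0.5, -1.3]
finger_gap: 51.5
grip_force: 0.0
```

```bash
python3 - <<'E'
from h import *
from bench import sensors,optics
q=np.load('q.npy');plan(q,(-57,-99,97))
w=optics.snapshot("wrist")["pixels"][:,:,::-1]
b=optics.snapshot("side")["pixels"][:,:,::-1];a=optics.snapshot("scene")["pixels"][:,:,::-1]
f=lambda a,k:cv2.resize(a,None,fx=k,fy=k,interpolation=cv2.INTER_CUBIC)
top=np.hstack([f(a[180:280,200:300],2.8),f(b[180:280,190:290],2.8)])
cv2.imwrite("pics/c7.png",np.vstack([top,w[110:410]]))
E
```

```text
world [ 483.3 -324.    97. ] shift cm [-0.12 -0.03  0.35] t 6.9 F [-0.66  0.46 -1.27]
rotvec [-0.   0.  -0.2]
```

View pics/c7.png

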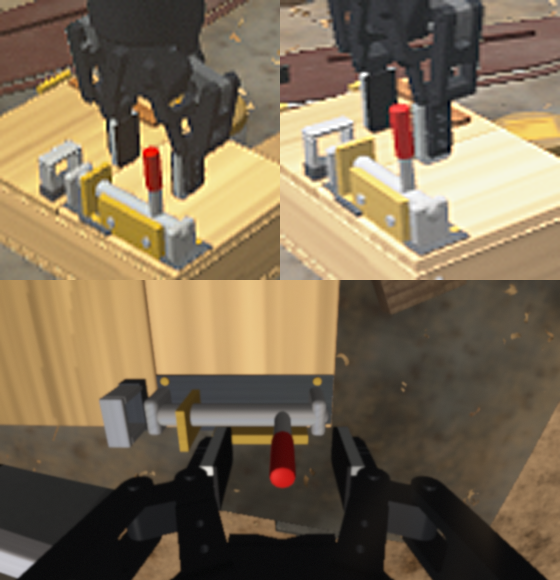

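Emit:
play_rows(
  motion=[
    [[-0.1, 0, 0, 0, 0, 0], [-0.1, 0, 0, 0, 0, 0], [-0.1, 0, 0, 0, 0, 0], [-0.1, 0, 0, 0, 0, 0], [-0.1, 0, 0, 0, 0, 0]],
  ],
  jaw=0,
  squeeze=20,
)

```text
time: 7.55
tool_pos: [483.9, -324.5, 101.3]
tcp_rot: [180.0, -0.0, 20.0]
ft_force: [-1.5, 0.4, 2.8]
finger_gap: 10.9
grip_force: 21.6
```

Emit:
play_rows(
  motion=[
    [[0, 0, 0, 0, 0, 0], [0, 0, 0, 0, 0, 0]],
  ],
)

```text
time: 7.75
tool_pos: [483.9, -324.4, 101.3]
tcp_rot: [180.0, -0.0, 20.0]
ft_force: [-1.0, 1.3, 3.6]
finger_gap: 11.3
grip_force: 21.6
```

Emit:
play_rows(
  motion=[
    [[0, -0.4, 0, 0, 0, 0], [0, -0.8, 0, 0, 0, 0], [0, -1.2, 0, 0, 0, 0], [0, -1.6, 0, 0, 0, 0], [0, -2.0, 0, 0, 0, 0]],
  ],
)

```text
time: 8.25
tool_pos: [477.0, -305.5, 101.3]
tcp_rot: [180.0, -0.0, 20.0]
ft_force: [-0.3, -3.1, 3.3]
finger_gap: 11.6
grip_force: 21.7
```

Emit:
play_rows(
  motion=[
    [[0, -0.2, 0, 0, 0, 0], [0, -0.4, 0, 0, 0, 0], [0, -0.6, 0, 0, 0, 0], [0, -0.8, 0, 0, 0, 0], [0, -0.9, 0, 0, 0, 0]],
  ],
)

```text
time: 8.75
tool_pos: [474.0, -297.2, 101.3]
tcp_rot: [180.0, -0.0, 20.0]
ft_force: [1.1, -3.8, 4.7]
finger_gap: 11.0
grip_force: 21.8
```

```bash
python3 - <<'E'
from h import *
q=np.load('q.npy');d=dict(np.load("w2.npz"))
im=cv2.cvtColor(d["pixels"][:,:,::-1].astype(np.uint8),cv2.COLOR_BGR2HSV)
m=cv2.inRange(im,(15,120,60),(32,255,255))[185:250,185:320]
for r in range(0,65,3):
    c=np.flatnonzero(m[r]);print(r+185,(c.min()+185,c.max()+185,len(c)) if len(c) else None)
for px in((210,192),(214,200),(214,210),(214,220)):print(px,wray(d,px,107,q),wray(d,px,98,q))
E
```

```text
185 None
188 (np.int64(185), np.int64(312), 11)
191 (np.int64(185), np.int64(312), 13)
194 None
197 None
200 (np.int64(208), np.int64(214), 7)
203 (np.int64(205), np.int64(214), 10)
206 (np.int64(203), np.int64(212), 10)
209 (np.int64(200), np.int64(208), 9)
212 (np.int64(199), np.int64(207), 9)
215 (np.int64(199), np.int64(207), 9)
218 (np.int64(200), np.int64(207), 8)
221 (np.int64(200), np.int64(207), 8)
224 (np.int64(200), np.int64(208), 9)
227 (np.int64(199), np.int64(301), 78)
230 (np.int64(200), np.int64(301), 72)
233 (np.int64(200), np.int64(302), 74)
236 (np.int64(201), np.int64(302), 70)
239 (np.int64(201), np.int64(292), 11)
242 (np.int64(201), np.int64(208), 8)
245 None
248 None
(210, 192) [-32.4 -48.3 107. ] [-34.9 -46.1  98. ]
(214, 200) [-38.4 -50.7 107. ] [-41.2 -48.6  98. ]
(214, 210) [-46.  -50.2 107. ] [-49.1 -48.   98. ]
(214, 220) [-53.7 -49.6 107. ] [-57.2 -47.4  98. ]
```

Emit:
play_rows(
  motion=[
    [[0, -0.1, 0, 0, 0, 0], [0, -0.2, 0, 0, 0, 0], [0, -0.2, 0, 0, 0, 0]],
  ],
)

```text
time: 9.05
tool_pos: [473.3, -295.2, 101.2]
tcp_rot: [180.0, -0.0, 20.0]
ft_force: [0.6, -3.4, 5.3]
finger_gap: 11.1
grip_force: 21.9
```

Emit:
play_rows(
  motion=[
    [[0, -0.2, 0, 0, 0, 0], [0, -0.4, 0, 0, 0, 0], [0, -0.5, 0, 0, 0, 0], [0, -0.5, 0, 0, 0, 0]],
  ],
)

```text
time: 9.45
tool_pos: [471.6, -290.5, 101.2]
tcp_rot: [180.0, -0.0, 20.0]
ft_force: [0.6, -4.6, 6.5]
finger_gap: 11.3
grip_force: 21.9
```

Emit:
play_rows(
  motion=[
    [[0, -0.1, 0, 0, 0, 0], [0, -0.2, 0, 0, 0, 0], [0, -0.3, 0, 0, 0, 0], [0, -0.3, 0, 0, 0, 0]],
  ],
)

```text
time: 9.85
tool_pos: [470.6, -287.8, 101.2]
tcp_rot: [180.0, -0.0, 20.0]
ft_force: [0.1, -4.0, 5.9]
finger_gap: 11.2
grip_force: 21.9
```

Emit:
play_rows(
  motion=[
    [[0, -0.07, 0, 0, 0, 0], [0, -0.15, 0, 0, 0, 0], [0, -0.15, 0, 0, 0, 0]],
  ],
)

```text
time: 10.15
tool_pos: [470.1, -286.4, 101.2]
tcp_rot: [180.0, -0.0, 20.0]
ft_force: [1.1, -4.7, 6.1]
finger_gap: 11.1
grip_force: 21.9
```

Emit:
play_rows(
  motion=[
    [[0, -0.07, 0, 0, 0, 0], [0, -0.15, 0, 0, 0, 0], [0, -0.15, 0, 0, 0, 0]],
  ],
)

```text
time: 10.45
tool_pos: [469.6, -285.0, 101.2]
tcp_rot: [180.0, -0.0, 20.0]
ft_force: [0.6, -4.4, 4.6]
finger_gap: 10.9
grip_force: 21.9
```

Emit:
play_rows(
  motion=[
    [[0, -0.07, 0, 0, 0, 0], [0, -0.15, 0, 0, 0, 0], [0, -0.15, 0, 0, 0, 0]],
  ],
)

```text
time: 10.75
tool_pos: [469.1, -283.6, 101.2]
tcp_rot: [180.0, -0.0, 20.0]
ft_force: [0.5, -4.7, 5.4]
finger_gap: 11.3
grip_force: 21.9
```

Emit:
play_rows(
  motion=[
    [[0, -0.07, 0, 0, 0, 0], [0, -0.13, 0, 0, 0, 0], [0, -0.13, 0, 0, 0, 0]],
  ],
)

```text
time: 11.05
tool_pos: [468.6, -282.4, 101.2]
tcp_rot: [180.0, -0.0, 20.0]
ft_force: [1.0, -4.3, 4.7]
finger_gap: 11.2
grip_force: 21.9
```

Emit:
play_rows(
  motion=[
    [[0, -0.07, 0, 0, 0, 0], [0, -0.13, 0, 0, 0, 0], [0, -0.13, 0, 0, 0, 0]],
  ],
)

```text
time: 11.35
tool_pos: [468.2, -281.2, 101.2]
tcp_rot: [180.0, -0.0, 20.0]
ft_force: [0.2, -5.2, 5.1]
finger_gap: 11.3
grip_force: 21.9
```

Travel about 46 mm, still only the spring.

Emit:
play_rows(
  motion=[
    [[0, -0.07, 0, 0, 0, 0], [0, -0.13, 0, 0, 0, 0], [0, -0.13, 0, 0, 0, 0]],
  ],
)

```text
time: 11.65
tool_pos: [467.7, -280.0, 101.2]
tcp_rot: [180.0, -0.0, 20.0]
ft_force: [0.7, -5.0, 4.9]
finger_gap: 11.2
grip_force: 21.9
```

Emit:
play_rows(
  motion=[
    [[0, -0.07, 0, 0, 0, 0], [0, -0.13, 0, 0, 0, 0], [0, -0.13, 0, 0, 0, 0]],
  ],
)

```text
time: 11.95
tool_pos: [467.3, -278.8, 101.2]
tcp_rot: [180.0, -0.0, 20.0]
ft_force: [0.6, -4.8, 5.2]
finger_gap: 11.0
grip_force: 21.9
```

Emit:
play_rows(
  motion=[
    [[0, -0.07, 0, 0, 0, 0], [0, -0.13, 0, 0, 0, 0], [0, -0.13, 0, 0, 0, 0]],
  ],
)

```text
time: 12.25
tool_pos: [466.8, -277.6, 101.2]
tcp_rot: [180.0, -0.0, 20.0]
ft_force: [1.3, -4.8, 5.1]
finger_gap: 11.2
grip_force: 21.9
```

Emit:
play_rows(
  motion=[
    [[0, -0.07, 0, 0, 0, 0], [0, -0.13, 0, 0, 0, 0], [0, -0.13, 0, 0, 0, 0]],
  ],
)

```text
time: 12.55
tool_pos: [466.5, -276.7, 101.2]
tcp_rot: [179.9, -0.0, 20.0]
ft_force: [2.1, -6.7, 3.9]
finger_gap: 11.1
grip_force: 21.8
```

Emit:
play_rows(
  motion=[
    [[0, -0.04, 0, 0, 0, 0], [0, -0.04, 0, 0, 0, 0]],
  ],
)

```text
time: 12.75
tool_pos: [466.5, -276.6, 101.3]
tcp_rot: [179.9, -0.0, 20.0]
ft_force: [3.3, -8.9, 2.5]
finger_gap: 10.8
grip_force: 21.7
```

Emit:
play_rows(
  motion=[
    [[0, 0.13, 0, 0, 0, 0], [-0.23, 0.13, 0.03, 0, 0, 0], [-0.45, 0.13, 0.07, 0, 0, 0], [-0.68, 0.13, 0.12, 0, 0, 0], [-0.9, 0.13, 0.18, 0, 0, 0]],
  ],
)

```text
time: 13.25
tool_pos: [459.4, -280.1, 100.0]
tcp_rot: [179.9, -0.1, 20.0]
ft_force: [5.5, -3.4, 6.2]
finger_gap: 11.2
grip_force: 22.4
```

Emit:
play_rows(
  motion=[
    [[0, 0, 0, 0, 0, 0], [-0.2, 0, 0.07, 0, 0, 0], [-0.2, 0, 0.07, 0, 0, 0]],
  ],
)

```text
time: 13.55
tool_pos: [457.4, -280.9, 99.4]
tcp_rot: [179.9, -0.1, 20.0]
ft_force: [3.7, -3.8, 6.5]
finger_gap: 11.3
grip_force: 22.7
```

Emit:
play_rows(
  motion=[
    [[-0.12, 0, 0.05, 0, 0, 0], [-0.23, 0, 0.09, 0, 0, 0], [-0.33, 0, 0.14, 0, 0, 0], [-0.33, 0, 0.14, 0, 0, 0]],
  ],
)

```text
time: 13.95
tool_pos: [454.4, -282.1, 98.2]
tcp_rot: [179.9, -0.1, 20.0]
ft_force: [3.2, -2.8, 7.1]
finger_gap: 11.2
grip_force: 23.2
```

Emit:
play_rows(
  motion=[
    [[-0.1, 0, 0.05, 0, 0, 0], [-0.2, 0, 0.1, 0, 0, 0], [-0.31, 0, 0.15, 0, 0, 0], [-0.31, 0, 0.15, 0, 0, 0]],
  ],
)

```text
time: 14.35
tool_pos: [451.6, -283.4, 96.9]
tcp_rot: [179.9, -0.1, 20.0]
ft_force: [3.2, -4.7, 7.9]
finger_gap: 11.2
grip_force: 23.7
```

Emit:
play_rows(
  motion=[
    [[-0.1, 0, 0.06, 0, 0, 0], [-0.2, 0, 0.12, 0, 0, 0], [-0.2, 0, 0.12, 0, 0, 0]],
  ],
)

```text
time: 14.65
tool_pos: [449.7, -284.2, 95.9]
tcp_rot: [179.9, -0.1, 20.0]
ft_force: [1.5, -3.5, 9.3]
finger_gap: 11.2
grip_force: 24.1
```

Emit:
play_rows(
  motion=[
    [[-0.12, 0, 0.02, 0, 0, 0], [-0.25, 0, 0.05, 0, 0, 0], [-0.25, 0, 0.05, 0, 0, 0]],
  ],
)

```text
time: 14.95
tool_pos: [447.1, -284.8, 94.7]
tcp_rot: [179.9, -0.1, 20.0]
ft_force: [4.2, -4.6, 6.2]
finger_gap: 11.3
grip_force: 23.8
```

Emit:
play_rows(
  motion=[
    [[-0.1, 0, 0.07, 0, 0, 0], [-0.2, 0, 0.14, 0, 0, 0], [-0.3, 0, 0.2, 0, 0, 0], [-0.3, 0, 0.2, 0, 0, 0]],
  ],
)

```text
time: 15.35
tool_pos: [444.2, -286.0, 92.9]
tcp_rot: [179.9, -0.1, 20.0]
ft_force: [1.8, -4.7, 7.1]
finger_gap: 11.1
grip_force: 24.1
```

Emit:
play_rows(
  motion=[
    [[-0.17, 0, 0.14, 0, 0, 0], [-0.34, 0, 0.3, 0, 0, 0], [-0.49, 0, 0.47, 0, 0, 0], [-0.64, 0, 0.65, 0, 0, 0], [-0.64, 0, 0.65, 0, 0, 0]],
  ],
)

```text
time: 15.85
tool_pos: [437.6, -288.6, 86.4]
tcp_rot: [179.9, -0.0, 20.0]
ft_force: [-1.6, -6.1, 9.1]
finger_gap: 11.4
grip_force: 24.1
```

Emit:
play_rows(
  motion=[
    [[-0.17, 0, 0.14, 0, 0, 0], [-0.34, 0, 0.31, 0, 0, 0], [-0.48, 0, 0.5, 0, 0, 0], [-0.6, 0, 0.71, 0, 0, 0], [-0.6, 0, 0.71, 0, 0, 0]],
  ],
)

```text
time: 16.35
tool_pos: [431.5, -290.3, 78.7]
tcp_rot: [179.9, -0.0, 20.0]
ft_force: [-0.2, -5.8, 6.8]
finger_gap: 10.8
grip_force: 23.8
```

Emit:
play_rows(
  motion=[
    [[-0.11, 0, 0.2, 0, 0, 0], [-0.2, 0, 0.42, 0, 0, 0], [-0.27, 0, 0.64, 0, 0, 0], [-0.35, 0, 0.86, 0, 0, 0], [-0.35, 0, 0.86, 0, 0, 0]],
  ],
)

```text
time: 16.85
tool_pos: [427.9, -291.4, 69.8]
tcp_rot: [180.0, 0.0, 20.0]
ft_force: [-2.7, -5.9, 4.8]
finger_gap: 11.4
grip_force: 24.8
```

Emit:
play_rows(
  motion=[
    [[-0.05, 0, 0.22, 0, 0, 0], [-0.1, 0, 0.45, 0, 0, 0], [-0.13, 0, 0.65, 0, 0, 0], [-0.16, 0, 0.85, 0, 0, 0], [-0.16, 0, 0.85, 0, 0, 0]],
  ],
)

```text
time: 17.35
tool_pos: [426.2, -292.0, 61.2]
tcp_rot: [180.0, 0.0, 20.0]
ft_force: [-2.9, -6.9, 5.8]
finger_gap: 11.3
grip_force: 25.7
```

Emit:
play_rows(
  motion=[
    [[0, 0, 0.1, 0, 0, 0], [0, 0, 0.2, 0, 0, 0], [0, 0, 0.3, 0, 0, 0], [0, 0, 0.3, 0, 0, 0]],
  ],
)

```text
time: 17.75
tool_pos: [426.1, -291.9, 58.2]
tcp_rot: [180.0, 0.1, 20.0]
ft_force: [-3.8, -6.7, 5.5]
finger_gap: 11.2
grip_force: 25.3
```

Emit:
play_rows(
  motion=[
    [[0, 0, 0.07, 0, 0, 0], [0, 0, 0.15, 0, 0, 0], [0, 0, 0.15, 0, 0, 0]],
  ],
)

```text
time: 18.05
tool_pos: [426.0, -292.0, 56.7]
tcp_rot: [180.0, 0.1, 20.0]
ft_force: [-3.4, -7.2, 5.2]
finger_gap: 11.1
grip_force: 25.2
```

Emit:
play_rows(
  motion=[
    [[0, 0, 0.06, 0, 0, 0], [0, 0, 0.12, 0, 0, 0], [0, 0, 0.12, 0, 0, 0]],
  ],
)

```text
time: 18.35
tool_pos: [426.0, -291.9, 55.5]
tcp_rot: [180.0, 0.1, 20.0]
ft_force: [-3.5, -6.8, 5.8]
finger_gap: 11.0
grip_force: 25.1
```

Emit:
play_rows(
  motion=[
    [[0, 0, 0.06, 0, 0, 0], [0, 0, 0.12, 0, 0, 0], [0, 0, 0.12, 0, 0, 0]],
  ],
)

```text
time: 18.65
tool_pos: [426.0, -291.9, 54.2]
tcp_rot: [180.0, 0.1, 20.0]
ft_force: [-3.5, -7.5, 5.5]
finger_gap: 10.9
grip_force: 25.0
```

```bash
cat > red.py <<'E'
from h import *
from bench import sensors,optics
q=np.load('q.npy')
for n in("scene","side"):
    d=optics.snapshot(n);im=cv2.cvtColor(d["pixels"],cv2.COLOR_RGB2HSV)
    m=cv2.inRange(im,(0,170,80),(6,255,255))|cv2.inRange(im,(174,170,80),(180,255,255));m[:180]=0;m[320:]=0;m[:,:170]=0;m[:,340:]=0
    p=np.argwhere(m)[:,::-1].astype(float);print(n,len(p))
    if len(p)>3:
        print(p.min(0),p.max(0),p.mean(0).round(1))
    for th in(1.2,1.4,1.57):
        print(th,[proj(C[n],b2w(q,(-55-R*np.sin(th),-99.5+50.,90+R*np.cos(th)))).round(1) for R in(28,44,60)])
E
python3 red.py
```

```text
scene 29
[215. 251.] [219. 257.] [217.2 254. ]
1.2 [array([229.3, 250.3]), array([223.5, 251.4]), array([217.7, 252.5])]
1.4 [array([228.9, 252.9]), array([223. , 255.4]), array([217. , 258.1])]
1.57 [array([228.9, 254.9]), array([223.1, 258.6]), array([217.1, 262.4])]
side 26
[190. 237.] [207. 244.] [192.1 240.6]
1.2 [array([207.7, 237.9]), array([199.7, 237.4]), array([191.5, 236.7])]
1.4 [array([207.2, 241. ]), array([198.9, 242.2]), array([190.5, 243.5])]
1.57 [array([207.2, 243.5]), array([199. , 246.2]), array([190.6, 249. ])]
```

Emit:
play_rows(
  motion=[
    [[0, 0, 0.1, 0, 0, 0], [0, 0, 0.2, 0, 0, 0], [0, 0, 0.3, 0, 0, 0], [0, 0, 0.3, 0, 0, 0]],
  ],
)

```text
time: 19.15
tool_pos: [426.1, -291.9, 51.2]
tcp_rot: [180.0, 0.1, 20.0]
ft_force: [-2.7, -7.1, 5.4]
finger_gap: 11.0
grip_force: 24.7
```

```bash
python3 red.py | grep -A1 -E "scene|side"
```

```text
scene 30
[215. 252.] [219. 259.] [217.3 255.4]
--
side 27
[190. 239.] [193. 246.] [191.6 242.6]
```

Emit:
play_rows(
  motion=[
    [[0, 0, 0.1, 0, 0, 0], [0, 0, 0.2, 0, 0, 0], [0, 0, 0.3, 0, 0, 0], [0, 0, 0.3, 0, 0, 0]],
  ],
)

```text
time: 19.65
tool_pos: [426.3, -291.7, 48.2]
tcp_rot: [180.0, 0.0, 20.0]
ft_force: [-1.9, -5.7, 3.3]
finger_gap: 11.6
grip_force: 24.6
```

Emit:
play_rows(
  motion=[
    [[0, 0, 0.1, 0, 0, 0], [0, 0, 0.2, 0, 0, 0], [0, 0, 0.2, 0, 0, 0]],
  ],
)

```text
time: 19.95
tool_pos: [426.5, -291.6, 46.1]
tcp_rot: [-180.0, 0.0, 20.0]
ft_force: [-0.7, -5.9, 3.0]
finger_gap: 11.4
grip_force: 24.6
```

```bash
python3 red.py | grep -A1 -E "scene|side"
```

```text
scene 30
[215. 254.] [220. 261.] [217.4 257.7]
--
side 27
[189. 242.] [193. 249.] [191.6 245.4]
```

Emit:
play_rows(
  motion=[
    [[0, 0, 0.07, 0, 0, 0], [0, 0, 0.15, 0, 0, 0], [0, 0, 0.15, 0, 0, 0]],
  ],
)

```text
time: 20.35
tool_pos: [426.6, -291.6, 44.7]
tcp_rot: [180.0, 0.0, 20.0]
ft_force: [-1.0, -5.5, 4.0]
finger_gap: 11.1
grip_force: 24.6
```

Emit:
play_rows(
  motion=[
    [[0, 0, 0.07, 0, 0, 0], [0, 0, 0.15, 0, 0, 0], [0, 0, 0.15, 0, 0, 0]],
  ],
)

```text
time: 20.65
tool_pos: [426.7, -291.5, 43.2]
tcp_rot: [180.0, -0.0, 20.0]
ft_force: [1.0, -5.3, 3.9]
finger_gap: 11.0
grip_force: 24.7
```

Emit:
play_rows(
  motion=[
    [[0, 0, 0.06, 0, 0, 0], [0, 0, 0.12, 0, 0, 0], [0, 0, 0.12, 0, 0, 0]],
  ],
)

```text
time: 20.95
tool_pos: [426.8, -291.5, 42.0]
tcp_rot: [180.0, -0.0, 20.0]
ft_force: [1.0, -4.6, 4.0]
finger_gap: 11.0
grip_force: 24.7
```

```bash
python3 red.py | grep -A1 -E "scene|side"
```

```text
scene 33
[215. 256.] [220. 263.] [217.6 259.6]
--
side 31
[190. 244.] [194. 251.] [192.1 248.1]
```

Emit:
play_rows(
  motion=[
    [[0, 0, 0.06, 0, 0, 0], [0, 0, 0.12, 0, 0, 0], [0, 0, 0.12, 0, 0, 0]],
  ],
)

```text
time: 21.35
tool_pos: [426.9, -291.5, 40.9]
tcp_rot: [180.0, -0.0, 20.0]
ft_force: [1.4, -5.1, 3.5]
finger_gap: 11.0
grip_force: 24.8
```

Emit:
play_rows(
  motion=[
    [[0, 0, 0.06, 0, 0, 0], [0, 0, 0.12, 0, 0, 0], [0, 0, 0.12, 0, 0, 0]],
  ],
)

```text
time: 21.65
tool_pos: [427.0, -291.7, 40.0]
tcp_rot: [180.0, -0.0, 20.0]
ft_force: [0.5, -4.2, 5.7]
finger_gap: 11.5
grip_force: 25.0
```

Emit:
play_rows(
  motion=[
    [[0, 0.05, 0, 0, 0, 0], [0, 0.1, 0, 0, 0, 0], [0, 0.15, 0, 0, 0, 0], [0, 0.15, 0, 0, 0, 0]],
  ],
)

```text
time: 22.05
tool_pos: [427.5, -293.1, 40.1]
tcp_rot: [180.0, -0.0, 20.0]
ft_force: [0.2, -5.2, 6.4]
finger_gap: 11.6
grip_force: 25.0
```

Emit:
play_rows(
  motion=[
    [[0, 0.04, 0, 0, 0, 0], [0, 0.08, 0, 0, 0, 0], [0, 0.08, 0, 0, 0, 0]],
  ],
)

```text
time: 22.35
tool_pos: [427.8, -293.8, 40.0]
tcp_rot: [180.0, -0.0, 20.0]
ft_force: [1.1, -4.0, 7.6]
finger_gap: 11.1
grip_force: 25.0
```

Emit:
play_rows(
  motion=[
    [[0, 0.03, 0, 0, 0, 0], [0, 0.06, 0, 0, 0, 0], [0, 0.06, 0, 0, 0, 0]],
  ],
)

```text
time: 22.65
tool_pos: [427.8, -293.9, 40.0]
tcp_rot: [-180.0, -0.0, 20.0]
ft_force: [0.1, -1.9, 8.4]
finger_gap: 11.2
grip_force: 25.1
```

Emit:
play_rows(
  motion=[
    [[0, 0, 0, 0, 0, 0], [0, 0, 0, 0, 0, 0], [0, 0, 0, 0, 0, 0], [0, 0, 0, 0, 0, 0]],
  ],
  jaw=0.5,
)

```text
time: 23.05
tool_pos: [427.1, -293.5, 39.0]
tcp_rot: [-179.9, 0.0, 20.0]
ft_force: [-0.1, -0.0, 0.1]
finger_gap: 42.6
grip_force: 0.0
```

Emit:
play_rows(
  motion=[
    [[0, 0, -1, 0, 0, 0], [0, 0, -3, 0, 0, 0], [0, 0, -5, 0, 0, 0], [0, 0, -8, 0, 0, 0], [0, 0, -11, 0, 0, 0]],
  ],
)

```text
time: 23.55
tool_pos: [427.4, -293.9, 151.2]
tcp_rot: [-180.0, 0.0, 20.0]
ft_force: [0.4, 0.5, -0.3]
finger_gap: 42.9
grip_force: 0.0
```

```bash
python3 red.py
```

```text
scene 77
[216. 253.] [229. 264.] [222.5 258.6]
1.2 [array([229.3, 250.3]), array([223.5, 251.4]), array([217.7, 252.5])]
1.4 [array([228.9, 252.9]), array([223. , 255.4]), array([217. , 258.1])]
1.57 [array([228.9, 254.9]), array([223.1, 258.6]), array([217.1, 262.4])]
side 101
[190. 243.] [207. 252.] [198.7 247.6]
1.2 [array([207.7, 237.9]), array([199.7, 237.4]), array([191.5, 236.7])]
1.4 [array([207.2, 241. ]), array([198.9, 242.2]), array([190.5, 243.5])]
1.57 [array([207.2, 243.5]), array([199. , 246.2]), array([190.6, 249. ])]
```

```bash
python3 -c "
from bench import job
print(job.hand_in())"
```

```text
the job is handed in; nothing more can be done
None
```

I shut the lid, slid the bolt about 51 mm until it met the stop, and turned the handle down level into the notch. After release the camera showed it still in place; the job is handed in, and no verdict came back.

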